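# Line up the warmed vials by height on the stepped carrier

### The arm

A 6-joint arm with a two-finger parallel gripper is mounted at the origin on a cart in front of the work surface, level with it; the furniture and walls round the work are solid. World frame = base frame: x ahead of the robot, y to its left, z up, the work surface at z = 0. Lengths are in m, angles in rad, forces in N, time in s.
With the tool pointing down it reaches from about 0.35 to 0.85 m from the base axis. Payload 8.1 kg.
Tool frame: the origin (TCP) lies between the finger pads; the fingertips stand 8 mm ahead of it and the grasp point (between the pads) lies 11 mm behind it; z points along the fingers, y is the line along which they close (so a half turn about z gives the same grasp; the last joint's range is limited). The gripper opens to 93 mm and grips with 3 to 60 N. Pads are 15 mm wide; open, the fingers measure 128 mm over their backs; the gripper's body (75 mm by 188 mm) begins 65 mm behind the grasp point.
Start: joints at [-1.43, 0.13, 1.488, -0, 1.523, -0.085], TCP at [0.134, -0.585, 0.227] pointing down, gripper open.
Joint ranges: [-2.96, 2.96], [-0.89, 2.26], [0.02, 2.5], [-1.34, 4.48], [0, 2.73], [-2.66, 2.66]. Speed limits (rad/s): [2.39, 2.39, 2.79, 3.14, 3.14, 3.14].

### API

Orientations are given as a unit quaternion [w, x, y, z].
In Python, from station import bot gives the robot as it stands.
- The arm moves only by the tool carry_out, never from a script. Its argument "moves" is a list of rows, each a list of 3 entries, a list of its own where there are three numbers: the shift along the tool's x, y, z each as a share of 0.5 m, from -1 to 1, then the turn, a rotation vector about the tool's x, y, z each as a share of 120 degrees, from -1 to 1, then the opening, from 0 (shut) to 1 (fully open). A call has 1 to 10 rows; each row is the pose to reach, as a shift and turn from the pose commanded when the call began, along the tool's axes at that moment; what a row does not reach only later rows make up. A row lasts 1/10 s, in which the tool goes at most 50 mm and 8.59 degrees, less where a joint would pass 70% of its speed; a pose out of reach is approached as far as the arm can. A call with a number of a shift or a turn outside -1 to 1 is refused whole. A call with a gripper value outside its range is refused whole. The fingers move at their own pace and stop on an object; "grip_force" is the grip in N (left out, the last holds). Time passes only in rows, so rows that repeat a pose let the fingers close. It gives the time, the measured TCP pose, the force, the opening and the grip force at its end, in the units of the state.
- bot.observe(): the state, without advancing time (a new reading comes with each control period).
- bot.capture(name): name is "scene" or "top" or "wrist"; returns (picture, depth): 420x560x3 uint8, blue, green, red; 420x560 float32, m along the optical axis (not along the pixel's ray), 0 where there is no reading.
- bot.get_calibration(name): a dict with "intrinsics" (3x3 intrinsics, pixels), "T" (4x4, takes a point from camera to world coordinates). Camera axes: x right, y up, looking along -z (the intrinsics and any distortion apply to the point x, -y, -z); pixel columns grow to the right and rows downward; lengths in m; the calibration is good to about 2 mm. A picture is of the moment at which its call begins: read the wrist's pose just before it. get_calibration takes no time and is no camera call; for the wrist camera it gives the pose at the moment of the call.
- bot.sign_off(): hands the job in; it is judged then, once.
The state is a dict: "t": time; "joint_pos": joint angles; "qvel": joint speeds; "joint_torque": joint torques, N m; "tcp_pos": TCP position; "orientation": TCP orientation; "contact_force": force on the tool from outside, world axes, zero at the start; "torque": the same for the moment, N m; "width": finger opening in m; "grasp_force": force on a finger pad.
Only numpy, scipy, OpenCV 4.12 (cv2) and the standard library are available. Lean on these libraries where they do the work, as an engineer would, in place of code of your own. Each camera call takes 0.05 s, during which the arm holds its last target. There are 200 camera calls.

### The job

The four sample vials have finished warming: lift each one straight up out of the heating block and line them up by height on the stepped carrier, the tallest on the lowest step, the next tallest on the next step up, and so on to the shortest on the highest step, so that all four caps stand level for the sampling head. Keep the vials upright, set each one down flat on the tread of its step rather than dropping it, and leave the beaker where it stands.

Things in the scene. Friction and masses are not known exactly. Their poses are not given: they have to be found in the camera images.
- vial_a: screw-cap glass vial, amber, 27.5 mm in diameter and 98 mm tall over its white ribbed cap (the top 14 mm, 27 mm in diameter). The four vials differ only in height (62, 80, 98 and 116 mm). Loose, 45 g nominal. Origin: centre of its underside; z: up along the vial. It starts upright in a well of the heating block, 62 mm of it standing out above the block's top face.
- vial_b: screw-cap glass vial, amber, 27.5 mm in diameter and 62 mm tall over its white ribbed cap (the top 14 mm, 27 mm in diameter). The four vials differ only in height (62, 80, 98 and 116 mm). Loose, 31 g nominal. Origin: centre of its underside; z: up along the vial. It starts upright in a well of the heating block, 26 mm of it standing out above the block's top face.
- vial_c: screw-cap glass vial, amber, 27.5 mm in diameter and 116 mm tall over its white ribbed cap (the top 14 mm, 27 mm in diameter). The four vials differ only in height (62, 80, 98 and 116 mm). Loose, 52 g nominal. Origin: centre of its underside; z: up along the vial. It starts upright in a well of the heating block, 80 mm of it standing out above the block's top face.
- vial_d: screw-cap glass vial, amber, 27.5 mm in diameter and 80 mm tall over its white ribbed cap (the top 14 mm, 27 mm in diameter). The four vials differ only in height (62, 80, 98 and 116 mm). Loose, 38 g nominal. Origin: centre of its underside; z: up along the vial. It starts upright in a well of the heating block, 44 mm of it standing out above the block's top face.
- step_lowest: lowest step, at the low end, of the fixed white carrier (a staircase of four steps in a row, 50 mm apart, each 18 mm higher). Flat tread with a thin grey pad, 16 mm above the bench, 46 x 46 mm inside lips 5 mm high and 4 mm thick; uphill is the next step's face. Origin: centre of the tread's surface; y: along the row, uphill; z: up.
- step_second: second step from the bottom, of the fixed white carrier (a staircase of four steps in a row, 50 mm apart, each 18 mm higher). Flat tread with a thin grey pad, 34 mm above the bench, 46 x 46 mm inside lips 5 mm high and 4 mm thick; uphill is the next step's face. Origin: centre of the tread's surface; y: along the row, uphill; z: up.
- step_third: third step from the bottom, of the fixed white carrier (a staircase of four steps in a row, 50 mm apart, each 18 mm higher). Flat tread with a thin grey pad, 52 mm above the bench, 46 x 46 mm inside lips 5 mm high and 4 mm thick; uphill is the next step's face. Origin: centre of the tread's surface; y: along the row, uphill; z: up.
- step_highest: highest step, at the high end (a lip there instead of a next step), of the fixed white carrier (a staircase of four steps in a row, 50 mm apart, each 18 mm higher). Flat tread with a thin grey pad, 70 mm above the bench, 46 x 46 mm inside lips 5 mm high and 4 mm thick; uphill is the next step's face. Origin: centre of the tread's surface; y: along the row, uphill; z: up.
- heat_block: heating block of aluminium, 60 x 204 x 46 mm, fixed to the bench, four wells in a row along its length, 46 mm apart, each 30 mm wide and 36 mm deep (a vial in it has 1.2 mm play all round; its underside is 10 mm above the bench). Origin: centre of its underside; y: along the row of wells; z: up.
- beaker: plain pale grey plastic beaker, open, 69 mm wide at the rim and 83 mm tall, 60 g, loose, standing between the heating block and the carrier; a bystander to be left standing where it is. Origin: centre of its underside.
Not all that is in view belongs to the job. What is shaped like the vial_a but green is not meant.

How it is judged:
By the outcome, as a careful person would: the job done as asked, in the order asked, and still so for the second after the job is handed in, with the robot touching nothing.
It also fails if it takes over 110 s, if anything falls off the work surface, if the arm or the gripper's body presses on something with over 40 N, if the wrist force passes 120 N, or if a joint passes its speed limit or range.

## Working session

There is one attempt and no reset: what is moved stays moved. The work goes in short steps, Python scripts to look and compute and a tool call to move; the robot and the scene stay as the last step left them, time stands still between calls to the robot, and variables do not carry over. Pictures are saved under pics/ and viewed, at most 14 in all, crops included, and the job is handed in when it is done.

Besides the shell and the picture viewer there is one more tool, called after "Request:" by a JSON object that holds its "api" and its "payload", one argument or row to a line. carry_out: Moves the arm, as the interface text tells. Its arguments: {"type":"object","properties":{"moves":{"type":"array","items":{"type":"array"}},"grip_force":{"type":"number"}},"required":["moves"]}

```bash
ls; mkdir -p pics; python3 - <<'E'
from station import bot
import cv2,numpy as np
s=bot.observe();print(s)
for n in("scene","top"):
    p,d=bot.capture(n);cv2.imwrite(f"pics/{n}0.png",p);np.savez(f"pics/{n}0.npz",p=p,d=d)
    c=bot.get_calibration(n);print(n,c)
E
```

```text
pics
{'t': 0.0, 'joint_pos': array([-1.43042926e+00,  1.31140149e-01,  1.48926946e+00, -9.55829431e-06,
        1.52302162e+00, -8.54177811e-02]), 'qvel': array([-2.33821895e-03,  5.44567490e-04, -3.23395920e-06, -4.79633401e-05,
       -2.16698349e-03, -1.29577193e-03]), 'joint_torque': array([-2.98180552e-03, -5.59842610e+01, -4.91761351e+01,  7.64313480e-02,
        3.48999817e-02, -1.46259340e-04]), 'tcp_pos': array([ 0.13425215, -0.58421321,  0.2256054 ]), 'orientation': array([-9.18810400e-04,  9.93633969e-01,  1.12652963e-01, -3.00256250e-05]), 'contact_force': array([0.09422648, 0.01142756, 0.65706181]), 'torque': array([ 0.03773147, -0.05766231, -0.0236991 ]), 'grasp_force': 0.0, 'width': 0.0932790287230817}
scene {'intrinsics': array([[484.94662812,   0.        , 285.24921867],
       [  0.        , 484.94662812, 210.80540262],
       [  0.        ,   0.        ,   1.        ]]), 'T': array([[ 0.45119855,  0.44569254, -0.77316106, -0.53720935],
       [-0.89236725,  0.23505806, -0.38526408, -0.58460589],
       [ 0.01002841,  0.8637742 ,  0.50377928,  0.73264489],
       [ 0.        ,  0.        ,  0.        ,  1.        ]])}
top {'intrinsics': array([[524.43189417,   0.        , 271.08210355],
       [  0.        , 524.43189417, 217.79078901],
       [  0.        ,   0.        ,   1.        ]]), 'T': array([[-0.01216835,  0.9943158 , -0.1057734 ,  0.32432133],
       [-0.99960683, -0.01476854, -0.02383422, -0.09491482],
       [-0.02526087,  0.10544179,  0.99410458,  1.48477793],
       [ 0.        ,  0.        ,  0.        ,  1.        ]])}
```

View pics/scene0.png

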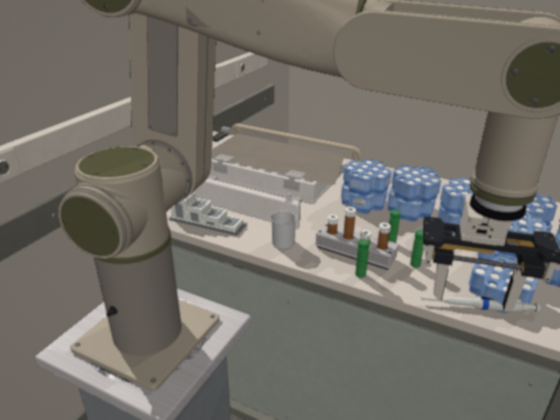

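View pics/top0.png

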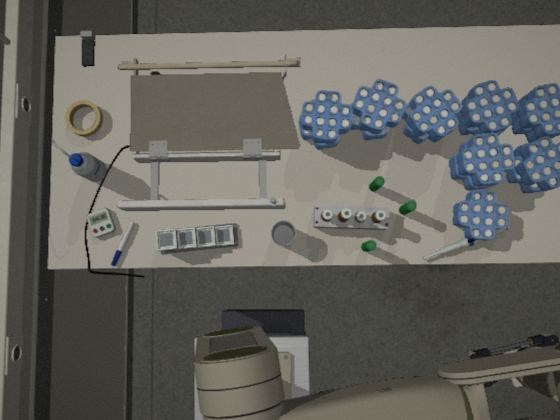

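The top view shows the heating block at about (351,217), with amber vials at (326,215), (345,215), (361,216) and (378,216). The beaker is at (283,233), the carrier at (197,237), and there are green lookalikes at (377,184), (408,207) and (369,246). A framed stand lies behind the carrier, with its rail at row 203.

```bash
cat > h.py <<'E'
from station import bot
import cv2,numpy as np
def world(n,d,c=None):
    c=c or bot.get_calibration(n);K=c["intrinsics"];T=c["T"]
    v,u=np.mgrid[:d.shape[0],:d.shape[1]]
    P=np.stack([(u-K[0,2])/K[0,0]*d,-(v-K[1,2])/K[1,1]*d,-d],-1)
    return P@T[:3,:3].T+T[:3,3]
def ray(n,u,v,z,c=None):
    c=c or bot.get_calibration(n);K=c["intrinsics"];T=c["T"]
    r=T[:3,:3]@np.array([(u-K[0,2])/K[0,0],-(v-K[1,2])/K[1,1],-1]);o=T[:3,3]
    return o+r*(z-o[2])/r[2]
E
python3 - <<'E'
from h import *
f=np.load("pics/top0.npz");p,d=f["p"],f["d"];W=world("top",d)
for u,v in[(326,215),(345,215),(361,216),(378,216),(336,216),(168,239),(187,238),(206,237),(225,236),(283,233),(240,204),(270,204),(200,66),(265,180),(216,110),(150,158),(350,255),(60,150)]:
    print(u,v,W[v,u].round(3))
sc=cv2.resize(np.load("pics/scene0.npz")["p"][180:290,165:425],None,fx=3,fy=3,interpolation=2)
t=cv2.resize(p[170:265,145:405],None,fx=3,fy=3,interpolation=2)
cv2.imwrite("pics/crop.png",np.vstack([sc[:310],t[:285]]))
E
```

```text
326 215 [ 0.478 -0.208  0.09 ]
345 215 [ 0.473 -0.254  0.127]
361 216 [ 0.476 -0.304  0.074]
378 216 [ 0.471 -0.343  0.108]
336 216 [ 0.48  -0.239  0.044]
168 239 [0.42  0.218 0.08 ]
187 238 [0.424 0.17  0.058]
206 237 [0.428 0.122 0.034]
225 236 [0.431 0.071 0.016]
283 233 [ 0.438 -0.093  0.004]
240 204 [0.512 0.022 0.087]
270 204 [ 0.511 -0.059  0.081]
200 66 [0.89  0.127 0.111]
265 180 [ 0.587 -0.044  0.026]
216 110 [0.773 0.086 0.086]
150 158 [0.645 0.27  0.076]
350 255 [ 0.373 -0.28   0.006]
60 150 [0.69  0.554 0.001]
```

View pics/crop.png

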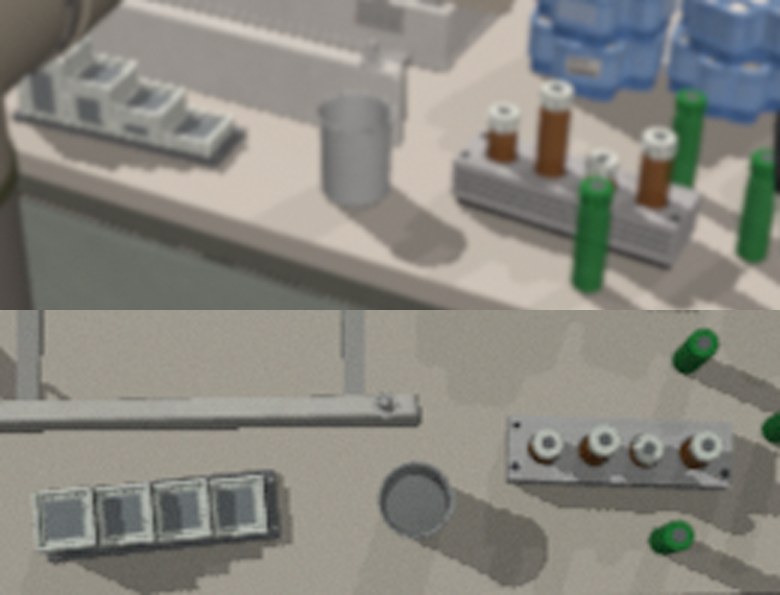

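The crop confirms the layout. From left to right, the block holds the 80, 116, 62 and 98 mm vials (top-view pixels 326, 345, 361 and 378), so that is d, c, b, a. All four are amber with white caps. The three green ones stand outside the block and are not part of the job. The low end of the carrier is on the right, towards the beaker.

```bash
cat >> h.py <<'E'
from scipy.spatial.transform import Rotation as R
def go(target,yaw=90):
    "shares for shift & turn from measured pose to target TCP, tool down with tool-x at yaw"
    s=bot.observe();q=s["orientation"];A=R.from_quat(q,scalar_first=True)
    c,n=np.cos(np.radians(yaw)),np.sin(np.radians(yaw))
    B=R.from_matrix(np.array([[c,n,0],[n,-c,0],[0,0,-1]]))
    print("shift",(A.inv().apply(np.array(target)-s["tcp_pos"])/.5).round(4),"turn",((A.inv()*B).as_rotvec()/np.radians(120)).round(4))
E
python3 - <<'E'
from h import *
f=np.load("pics/top0.npz");p,d=f["p"],f["d"];W=world("top",d).astype(float)
for n,(u,v),h in[("c",(345,215),.126),("a",(378,216),.108),("d",(326,215),.09),("b",(361,216),.072)]:
    m=np.zeros(d.shape,bool);m[v-12:v+13,u-12:u+13]=1
    m&=(abs(W[...,2]-h)<.008)&(p.min(2)>110)
    vv,uu=np.nonzero(m);q=W[m]
    (cx,cy),r=cv2.minEnclosingCircle(np.float32(np.c_[uu,vv]))
    print(n,m.sum(),q.mean(0).round(4),(q[:,:2].min(0)+q[:,:2].max(0))/2,ray("top",cx,cy,h)[:2],r)
for k,(u,v),z in[(0,(225,236),.016),(1,(206,237),.034),(2,(187,238),.052),(3,(168,239),.070)]:
    m=np.zeros(d.shape,bool);m[v-14:v+15,u-12:u+13]=1
    m&=abs(W[...,2]-z)<.005
    q=W[m];print(k,m.sum(),(q[:,:2].min(0)+q[:,:2].max(0))/2,np.median(q,0).round(4),(q[:,:2].max(0)-q[:,:2].min(0)).round(4))
# bench block outline & rail
m=(abs(W[...,2]-.046)<.005)&(W[...,0]>.42)&(W[...,0]<.53)&(W[...,1]>-.42)&(W[...,1]<-.14)
vv,uu=np.nonzero(m);print("block",cv2.minAreaRect(np.float32(W[m][:,:2])))
m=(W[...,0]>.48)&(W[...,0]<.54)&(W[...,1]>-.1)&(W[...,1]<.3)&(W[...,2]>.03)
print("rail",W[m].min(0),W[m].max(0),np.percentile(W[m][:,2],99))
m=(W[...,0]>.38)&(W[...,0]<.46)&(W[...,1]>.03)&(W[...,1]<.26)&(W[...,2]>.01)
print("carrier",cv2.minAreaRect(np.float32(W[m][:,:2])))
go((.134,-.585,.26));go((.475,-.256,.26))
E
```

```text
c 75 [ 0.4796 -0.2585  0.1267] [ 0.47995551 -0.25861357] [ 0.47981364 -0.25860369] 5.147915363311768
a 74 [ 0.4751 -0.3498  0.1082] [ 0.47496433 -0.34913109] [ 0.47524457 -0.3491718 ] 5.323643684387207
d 72 [ 0.482  -0.2127  0.09  ] [ 0.4821384  -0.21235266] [ 0.48200995 -0.21230415] 5.147915363311768
b 60 [ 0.4786 -0.306   0.0717] [ 0.47756642 -0.30501636] [ 0.47813875 -0.30526459] 4.859221458435059
0 303 [0.43125857 0.06826314] [0.4336 0.0733 0.0166] [0.0613 0.0623]
1 282 [0.42921087 0.12512039] [0.4306 0.1239 0.035 ] [0.0582 0.0584]
2 300 [0.42574889 0.17271907] [0.4269 0.1726 0.0529] [0.0575 0.0542]
3 322 [0.41996497 0.2233867 ] [0.421  0.2227 0.0712] [0.0565 0.0574]
block ((0.47860315442085266, -0.28285443782806396), (0.20429037511348724, 0.06124449893832207), 87.41451263427734)
rail [ 0.50762231 -0.09937771  0.03002709] [0.53968578 0.29975573 0.10921971] 0.09644017362488887
carrier ((0.4269566833972931, 0.1439180225133896), (0.06408758461475372, 0.21705679595470428), 5.1908721923828125)
shift [-0.0009  0.0012 -0.0686] turn [-6.000e-04 -5.000e-04 -6.422e-01]
shift [ 0.8111 -0.4874 -0.0677] turn [-6.000e-04 -5.000e-04 -6.422e-01]
```

Request:
{"api": "carry_out", "payload": {
  "moves": [
    [[0.2, -0.12, -0.068], [0, 0, -0.2], 1],
    [[0.82, -0.48, -0.068], [0, 0, -0.642], 1],
    [[0.82, -0.48, -0.068], [0, 0, -0.642], 1],
    [[0.82, -0.48, -0.068], [0, 0, -0.642], 1],
    [[0.82, -0.48, -0.068], [0, 0, -0.642], 1],
    [[0.82, -0.48, -0.068], [0, 0, -0.642], 1],
    [[0.82, -0.48, -0.068], [0, 0, -0.642], 1],
    [[0.82, -0.48, -0.068], [0, 0, -0.642], 1],
    [[0.82, -0.48, -0.068], [0, 0, -0.642], 1],
    [[0.82, -0.48, -0.068], [0, 0, -0.642], 1]
  ],
  "grip_force": 15
}}

```text
t: 1.1
tcp_pos: [0.4822, -0.256, 0.2604]
orientation: [-0.0, 0.705, 0.71, 0.0]
contact_force: [-0.3, -0.6, -0.1]
width: 0.093
grasp_force: 0.0
```

```bash
python3 - <<'E'
from h import *
print(bot.observe()["t"],bot.observe()["tcp_pos"]);go((.48,-.2585,.26))
E
```

```text
1.1 [ 0.48222936 -0.25601618  0.26043835]
shift [-0.0049 -0.0045  0.0009] turn [ 0.0001 -0.0004  0.0035]
```

```bash
python3 - <<'E'
from h import *
c=bot.get_calibration("wrist");p,d=bot.capture("wrist");cv2.imwrite("pics/w1.png",p)
W=world("wrist",d,c).astype(float)
g=p.min(2)
for n,x,y,h in[("c",.48,-.2585,.126),("a",.475,-.35,.108),("d",.482,-.2125,.09),("b",.4785,-.306,.072)]:
    m=(abs(W[...,2]-h)<.005)&(np.hypot(W[...,0]-x,W[...,1]-y)<.022)&(d>0)
    if m.sum()<50: print(n,m.sum());continue
    q=W[m];print(n,m.sum(),((q.min(0)+q.max(0))/2).round(4),(q.max(0)-q.min(0)).round(4),q.mean(0).round(4))
E
```

```text
c 818 [ 0.4781 -0.2594  0.125 ] [0.027  0.0273 0.0077] [ 0.4782 -0.2588  0.1265]
a 627 [ 0.4739 -0.3508  0.1069] [0.0278 0.0277 0.0074] [ 0.4739 -0.3498  0.1083]
d 716 [ 0.4802 -0.2135  0.0902] [0.0271 0.0276 0.007 ] [ 0.4804 -0.2134  0.0907]
b 556 [ 0.476 -0.305  0.071] [0.0275 0.0267 0.0078] [ 0.476  -0.3044  0.0724]
```

View pics/w1.png

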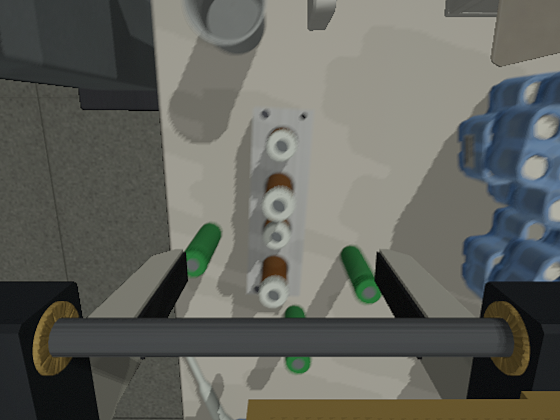

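The wrist view shows d at (281,146), c at (278,206), b at (277,234) and a at (273,293), which agrees with the top camera to about 2 mm. The green vials at (203,250), (360,275) and (297,340) are close to the finger paths, so I'll check them.

```bash
python3 - <<'E'
from h import *
f=np.load("pics/top0.npz");p,d=f["p"].astype(int),f["d"];W=world("top",d).astype(float)
g=((p[...,1]>p[...,2]+25)&(p[...,1]>p[...,0]+20)).astype(np.uint8)
n,l,st,_=cv2.connectedComponentsWithStats(g)
for i in range(1,n):
    if st[i,4]>20:
        q=W[l==i];t=q[q[:,2]>q[:,2].max()-.012];print(st[i],q.min(0).round(3),q.max(0).round(3),t.mean(0).round(3))
E
```

```text
[369 176  16  15 126] [ 0.324 -0.364  0.005] [ 0.58  -0.095  1.485] [ 0.324 -0.095  1.485]
[399 201  17  13 135] [ 0.487 -0.444 -0.   ] [ 0.511 -0.42   0.104] [ 0.5   -0.432  0.098]
[362 240  14  11 105] [ 0.324 -0.335  0.007] [ 0.409 -0.095  1.485] [ 0.324 -0.095  1.485]
```

Request:
{"api": "carry_out", "payload": {
  "moves": [
    [[-0.005, -0.008, 0.1], [0, 0, 0], 1],
    [[-0.005, -0.008, 0.2], [0, 0, 0], 1],
    [[-0.005, -0.008, 0.27], [0, 0, 0], 1],
    [[-0.005, -0.008, 0.312], [0, 0, 0], 1],
    [[-0.005, -0.008, 0.312], [0, 0, 0], 1]
  ]
}}

```text
t: 1.65
tcp_pos: [0.4732, -0.2598, 0.1001]
orientation: [-0.004, 0.707, 0.707, -0.001]
contact_force: [-0.2, -0.5, -0.7]
width: 0.0931
grasp_force: 0.0
```

Request:
{"api": "carry_out", "payload": {
  "moves": [
    [[0, 0, 0], [0, 0, 0], 1],
    [[0, 0, 0], [0, 0, 0], 1],
    [[0, 0, 0], [0, 0, 0], 1]
  ]
}}

```text
t: 1.95
tcp_pos: [0.4774, -0.2624, 0.1068]
orientation: [0.002, 0.707, 0.707, 0.0]
contact_force: [-0.1, -0.3, 0.1]
width: 0.093
grasp_force: 0.0
```

Request:
{"api": "carry_out", "payload": {
  "moves": [
    [[0.004, 0, 0], [0, 0, 0], 0.5],
    [[0.004, 0, 0], [0, 0, 0], 0.3],
    [[0.004, 0, 0], [0, 0, 0], 0.1],
    [[0.004, 0, 0], [0, 0, 0], 0.1],
    [[0.004, 0, 0], [0, 0, 0], 0.1],
    [[0.004, 0, 0], [0, 0, 0], 0.1],
    [[0.004, 0, 0], [0, 0, 0], 0.1]
  ]
}}

```text
t: 2.65
tcp_pos: [0.4762, -0.2596, 0.1046]
orientation: [-0.0, 0.707, 0.707, 0.0]
contact_force: [0.0, -0.0, -0.4]
width: 0.0415
grasp_force: 0.0
```

Request:
{"api": "carry_out", "payload": {
  "moves": [
    [[0, 0, 0], [0, 0, 0], 0.1],
    [[0, 0, 0], [0, 0, 0], 0.1],
    [[0, 0, 0], [0, 0, 0], 0.1],
    [[0, 0, 0], [0, 0, 0], 0.1],
    [[0, 0, 0], [0, 0, 0], 0.1],
    [[0, 0, 0], [0, 0, 0], 0.1]
  ]
}}

```text
t: 3.25
tcp_pos: [0.4762, -0.2596, 0.1046]
orientation: [-0.0, 0.707, 0.707, -0.0]
contact_force: [-0.5, -0.2, -1.1]
width: 0.0265
grasp_force: 14.9
```

Request:
{"api": "carry_out", "payload": {
  "moves": [
    [[0, 0, -0.02], [0, 0, 0], 0.1],
    [[0, 0, -0.05], [0, 0, 0], 0.1],
    [[0, 0, -0.09], [0, 0, 0], 0.1],
    [[0, 0, -0.14], [0, 0, 0], 0.1],
    [[0, 0, -0.2], [0, 0, 0], 0.1],
    [[0, 0, -0.26], [0, 0, 0], 0.1],
    [[0, 0, -0.26], [0, 0, 0], 0.1]
  ]
}}

```text
t: 3.95
tcp_pos: [0.4783, -0.2611, 0.2418]
orientation: [0.005, 0.707, 0.707, 0.001]
contact_force: [0.0, 0.0, -0.5]
width: 0.0268
grasp_force: 14.9
```

Request:
{"api": "carry_out", "payload": {
  "moves": [
    [[0.04, -0.005, 0], [0, 0, 0], 0.1],
    [[0.12, -0.015, 0], [0, 0, 0], 0.1],
    [[0.2, -0.026, 0], [0, 0, 0], 0.1],
    [[0.28, -0.036, 0], [0, 0, 0], 0.1],
    [[0.36, -0.046, 0], [0, 0, 0], 0.1],
    [[0.44, -0.057, 0], [0, 0, 0], 0.1],
    [[0.52, -0.067, 0], [0, 0, 0], 0.1],
    [[0.6, -0.077, 0], [0, 0, 0], 0.1],
    [[0.65, -0.084, 0], [0, 0, 0], 0.1],
    [[0.664, -0.086, 0], [0, 0, 0], 0.1]
  ]
}}

```text
t: 4.95
tcp_pos: [0.4326, 0.0746, 0.2351]
orientation: [-0.0, 0.706, 0.708, 0.0]
contact_force: [-0.7, -0.7, -0.9]
width: 0.0267
grasp_force: 14.9
```

```bash
python3 - <<'E'
from h import *
p,d=bot.capture("scene");t,_=bot.capture("top")
cv2.imwrite("pics/s2.png",np.hstack([cv2.resize(p[120:300,120:400],None,fx=1.4,fy=1.4),cv2.resize(t[150:276,140:420],None,fx=1.4,fy=2)]))
s=bot.observe();print(s["t"],s["tcp_pos"],s["width"],s["grasp_force"]);go((.433,.0725,.115))
E
```

```text
5.05 [0.43312953 0.07296028 0.23496351] 0.02669298416781077 14.935936377150938
shift [-0.0009 -0.0003  0.2399] turn [0.0001 0.0001 0.0008]
```

View pics/s2.png

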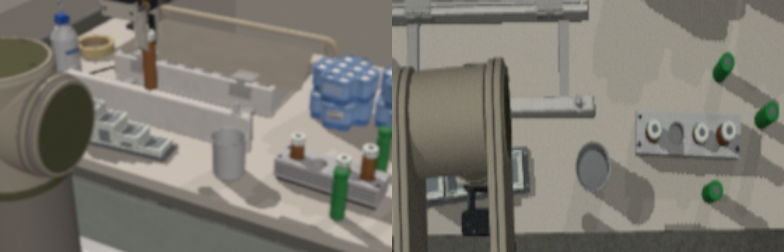

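Left half: vial c hangs upright in the gripper at about (150,60), over the carrier. Right half: its well is empty at about (676,133), and the beaker hasn't moved.

Request:
{"api": "carry_out", "payload": {
  "moves": [
    [[0, 0, 0.05], [0, 0, 0], 0.1],
    [[0, 0, 0.11], [0, 0, 0], 0.1],
    [[0, 0, 0.17], [0, 0, 0], 0.1],
    [[0, 0, 0.21], [0, 0, 0], 0.1],
    [[0, 0, 0.235], [0, 0, 0], 0.1],
    [[0, 0, 0.24], [0, 0, 0], 0.1],
    [[0, 0, 0.24], [0, 0, 0], 0.1],
    [[0, 0, 0.242], [0, 0, 0], 0.1],
    [[0, 0, 0.244], [0, 0, 0], 0.1],
    [[0, 0, 0.244], [0, 0, 0], 0.1]
  ]
}}

```text
t: 6.05
tcp_pos: [0.4339, 0.0725, 0.1133]
orientation: [0.0, 0.707, 0.707, 0.0]
contact_force: [-0.4, 0.7, -1.7]
width: 0.0267
grasp_force: 14.9
```

Request:
{"api": "carry_out", "payload": {
  "moves": [
    [[0, 0, 0.001], [0, 0, 0], 0.1],
    [[0, 0, 0.002], [0, 0, 0], 0.1],
    [[0, 0, 0.003], [0, 0, 0], 0.1],
    [[0, 0, 0.003], [0, 0, 0], 0.1]
  ]
}}

```text
t: 6.45
tcp_pos: [0.4332, 0.0725, 0.111]
orientation: [-0.0, 0.707, 0.707, -0.0]
contact_force: [0.5, -0.4, -0.5]
width: 0.0265
grasp_force: 14.9
```

Request:
{"api": "carry_out", "payload": {
  "moves": [
    [[0, 0, 0.001], [0, 0, 0], 0.1],
    [[0, 0, 0.002], [0, 0, 0], 0.1],
    [[0, 0, 0.002], [0, 0, 0], 0.1]
  ]
}}

```text
t: 6.75
tcp_pos: [0.4336, 0.0725, 0.1105]
orientation: [0.0, 0.707, 0.707, 0.0]
contact_force: [-0.2, -0.2, 3.2]
width: 0.0269
grasp_force: 14.9
```

Request:
{"api": "carry_out", "payload": {
  "moves": [
    [[0, 0, 0], [0, 0, 0], 0.55],
    [[0, 0, 0], [0, 0, 0], 0.55],
    [[0, 0, 0], [0, 0, 0], 0.55],
    [[0, 0, 0], [0, 0, 0], 0.55],
    [[0, 0, -0.02], [0, 0, 0], 0.55],
    [[0, 0, -0.08], [0, 0, 0], 0.55],
    [[0, 0, -0.16], [0, 0, 0], 0.55],
    [[0, 0, -0.22], [0, 0, 0], 0.55],
    [[0, 0, -0.22], [0, 0, 0], 0.55]
  ]
}}

```text
t: 7.65
tcp_pos: [0.4361, 0.0726, 0.2262]
orientation: [0.003, 0.707, 0.707, 0.003]
contact_force: [1.1, -0.2, 0.2]
width: 0.0507
grasp_force: 0.0
```

Request:
{"api": "carry_out", "payload": {
  "moves": [
    [[-0.06, 0.006, 0], [0, 0, 0], 0.55],
    [[-0.16, 0.015, 0], [0, 0, 0], 0.55],
    [[-0.26, 0.025, 0], [0, 0, 0], 0.55],
    [[-0.36, 0.034, 0], [0, 0, 0], 0.55],
    [[-0.46, 0.044, 0], [0, 0, 0], 0.55],
    [[-0.56, 0.054, 0], [0, 0, 0], 0.55],
    [[-0.66, 0.063, 0], [0, 0, 0], 0.55],
    [[-0.75, 0.072, 0], [0, 0, 0], 0.55],
    [[-0.82, 0.079, 0], [0, 0, 0], 0.55],
    [[-0.846, 0.081, 0], [0, 0, 0], 0.55]
  ]
}}

```text
t: 8.65
tcp_pos: [0.4729, -0.3536, 0.2192]
orientation: [-0.0, 0.708, 0.706, -0.0]
contact_force: [0.2, 0.2, -0.2]
width: 0.051
grasp_force: 0.0
```

```bash
python3 - <<'E'
from h import *
p,d=bot.capture("scene");t,_=bot.capture("top")
cv2.imwrite("pics/s3.png",np.hstack([cv2.resize(p[120:300,120:400],None,fx=1.4,fy=1.4),cv2.resize(t[150:276,140:420],None,fx=1.4,fy=2)]))
s=bot.observe();print(s["t"],s["tcp_pos"],s["width"],s["grasp_force"]);go((.474,-.3505,.086))
E
```

```text
8.75 [ 0.47307221 -0.3516724   0.21927555] 0.05084230911340101 0.0
shift [0.0021 0.0022 0.2666] turn [-0.0006 -0.0005 -0.0012]
```

View pics/s3.png

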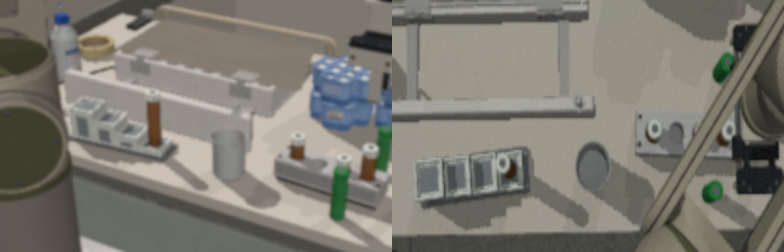

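Vial c stands upright on the lowest step (left half, about (153,120)). Next is a.

Request:
{"api": "carry_out", "payload": {
  "moves": [
    [[0.001, 0.002, 0.06], [0, 0, 0], 0.55],
    [[0.001, 0.002, 0.14], [0, 0, 0], 0.55],
    [[0.001, 0.002, 0.21], [0, 0, 0], 0.55],
    [[0.001, 0.002, 0.25], [0, 0, 0], 0.55],
    [[0.001, 0.002, 0.266], [0, 0, 0], 0.55],
    [[0.001, 0.002, 0.266], [0, 0, 0], 0.55],
    [[0.001, 0.002, 0.266], [0, 0, 0], 0.55],
    [[0.001, 0.002, 0.266], [0, 0, 0], 0.1],
    [[0.001, 0.002, 0.266], [0, 0, 0], 0.1],
    [[0.001, 0.002, 0.266], [0, 0, 0], 0.1]
  ]
}}

```text
t: 9.75
tcp_pos: [0.4751, -0.3505, 0.0882]
orientation: [0.001, 0.707, 0.707, 0.0]
contact_force: [0.3, 0.0, -1.4]
width: 0.0315
grasp_force: 0.0
```

Request:
{"api": "carry_out", "payload": {
  "moves": [
    [[0, 0, 0], [0, 0, 0], 0.1],
    [[0, 0, 0], [0, 0, 0], 0.1],
    [[0, 0, 0], [0, 0, 0], 0.1],
    [[0, 0, 0], [0, 0, 0], 0.1],
    [[0, 0, 0], [0, 0, 0], 0.1]
  ]
}}

```text
t: 10.25
tcp_pos: [0.4749, -0.3504, 0.0877]
orientation: [0.0, 0.707, 0.707, 0.0]
contact_force: [-0.5, 0.7, 5.1]
width: 0.0264
grasp_force: 15.0
```

Request:
{"api": "carry_out", "payload": {
  "moves": [
    [[0, 0, -0.02], [0, 0, 0], 0.1],
    [[0, 0, -0.05], [0, 0, 0], 0.1],
    [[0, 0, -0.1], [0, 0, 0], 0.1],
    [[0, 0, -0.16], [0, 0, 0], 0.1],
    [[0, 0, -0.22], [0, 0, 0], 0.1],
    [[0, 0, -0.28], [0, 0, 0], 0.1],
    [[0, 0, -0.315], [0, 0, 0], 0.1],
    [[0.03, -0.003, -0.315], [0, 0, 0], 0.1],
    [[0.09, -0.009, -0.315], [0, 0, 0], 0.1],
    [[0.15, -0.014, -0.315], [0, 0, 0], 0.1]
  ]
}}

```text
t: 11.25
tcp_pos: [0.4668, -0.2732, 0.2435]
orientation: [-0.001, 0.708, 0.707, 0.0]
contact_force: [1.1, 0.7, -0.8]
width: 0.0267
grasp_force: 15.0
```

Request:
{"api": "carry_out", "payload": {
  "moves": [
    [[0.09, -0.009, 0], [0, 0, 0], 0.1],
    [[0.18, -0.017, 0], [0, 0, 0], 0.1],
    [[0.27, -0.026, 0], [0, 0, 0], 0.1],
    [[0.36, -0.034, 0], [0, 0, 0], 0.1],
    [[0.45, -0.043, 0], [0, 0, 0], 0.1],
    [[0.54, -0.051, 0], [0, 0, 0], 0.1],
    [[0.63, -0.06, 0], [0, 0, 0], 0.1],
    [[0.72, -0.069, 0], [0, 0, 0], 0.1],
    [[0.78, -0.074, 0], [0, 0, 0], 0.1],
    [[0.798, -0.076, 0], [0, 0, 0], 0.1]
  ]
}}

```text
t: 12.25
tcp_pos: [0.428, 0.127, 0.2435]
orientation: [-0.001, 0.706, 0.708, -0.0]
contact_force: [-0.8, -0.2, 0.1]
width: 0.0266
grasp_force: 15.0
```

```bash
python3 - <<'E'
from h import *
bot.capture("top")
s=bot.observe();print(s["t"],s["tcp_pos"],s["width"],s["grasp_force"]);go((.430,.1235,.1117))
E
```

```text
12.3 [0.42822974 0.12662828 0.24361409] 0.026556880783953178 14.994637300260365
shift [-0.0064  0.004   0.2638] turn [-0.0008 -0.0003  0.0015]
```

Request:
{"api": "carry_out", "payload": {
  "moves": [
    [[-0.004, 0.002, 0.03], [0, 0, 0], 0.1],
    [[-0.004, 0.002, 0.09], [0, 0, 0], 0.1],
    [[-0.004, 0.002, 0.15], [0, 0, 0], 0.1],
    [[-0.004, 0.002, 0.2], [0, 0, 0], 0.1],
    [[-0.004, 0.002, 0.24], [0, 0, 0], 0.1],
    [[-0.004, 0.002, 0.254], [0, 0, 0], 0.1],
    [[-0.004, 0.002, 0.256], [0, 0, 0], 0.1],
    [[-0.004, 0.002, 0.258], [0, 0, 0], 0.1],
    [[-0.004, 0.002, 0.26], [0, 0, 0], 0.1],
    [[-0.004, 0.002, 0.26], [0, 0, 0], 0.1]
  ]
}}

```text
t: 13.3
tcp_pos: [0.4316, 0.1219, 0.1155]
orientation: [0.0, 0.707, 0.707, 0.001]
contact_force: [1.0, -1.3, -0.6]
width: 0.0264
grasp_force: 15.0
```

Request:
{"api": "carry_out", "payload": {
  "moves": [
    [[0, 0, 0.001], [0, 0, 0], 0.1],
    [[0, 0, 0.002], [0, 0, 0], 0.1],
    [[0, 0, 0.003], [0, 0, 0], 0.1],
    [[0, 0, 0.004], [0, 0, 0], 0.1],
    [[0, 0, 0.004], [0, 0, 0], 0.1]
  ]
}}

```text
t: 13.8
tcp_pos: [0.4308, 0.122, 0.1125]
orientation: [-0.0, 0.707, 0.707, -0.0]
contact_force: [1.0, 0.4, 0.4]
width: 0.0267
grasp_force: 15.0
```

Request:
{"api": "carry_out", "payload": {
  "moves": [
    [[0, 0, 0.001], [0, 0, 0], 0.1],
    [[0, 0, 0.002], [0, 0, 0], 0.1],
    [[0, 0, 0.003], [0, 0, 0], 0.1],
    [[0, 0, 0.003], [0, 0, 0], 0.1]
  ]
}}

```text
t: 14.2
tcp_pos: [0.4311, 0.122, 0.1117]
orientation: [0.0, 0.707, 0.707, 0.0]
contact_force: [-0.7, -0.2, 4.8]
width: 0.0267
grasp_force: 15.0
```

Request:
{"api": "carry_out", "payload": {
  "moves": [
    [[0, 0, 0], [0, 0, 0], 0.55],
    [[0, 0, 0], [0, 0, 0], 0.55],
    [[0, 0, 0], [0, 0, 0], 0.55],
    [[0, 0, 0], [0, 0, 0], 0.55],
    [[0, 0, -0.02], [0, 0, 0], 0.55],
    [[0, 0, -0.08], [0, 0, 0], 0.55],
    [[0, 0, -0.16], [0, 0, 0], 0.55],
    [[0, 0, -0.22], [0, 0, 0], 0.55],
    [[0, 0, -0.22], [0, 0, 0], 0.55]
  ]
}}

```text
t: 15.1
tcp_pos: [0.4336, 0.1224, 0.2272]
orientation: [0.003, 0.707, 0.707, 0.004]
contact_force: [0.6, 0.4, -0.7]
width: 0.0509
grasp_force: 0.0
```

Request:
{"api": "carry_out", "payload": {
  "moves": [
    [[-0.05, 0.007, 0], [0, 0, 0], 0.55],
    [[-0.13, 0.019, 0], [0, 0, 0], 0.55],
    [[-0.22, 0.033, 0], [0, 0, 0], 0.55],
    [[-0.31, 0.046, 0], [0, 0, 0], 0.55],
    [[-0.4, 0.059, 0], [0, 0, 0], 0.55],
    [[-0.49, 0.072, 0], [0, 0, 0], 0.55],
    [[-0.58, 0.086, 0], [0, 0, 0], 0.55],
    [[-0.64, 0.095, 0], [0, 0, 0], 0.55],
    [[-0.67, 0.099, 0], [0, 0, 0], 0.55],
    [[-0.67, 0.099, 0], [0, 0, 0], 0.55]
  ]
}}

```text
t: 16.1
tcp_pos: [0.4799, -0.2143, 0.2206]
orientation: [-0.001, 0.708, 0.706, -0.0]
contact_force: [0.0, -0.1, 0.1]
width: 0.0509
grasp_force: 0.0
```

```bash
python3 - <<'E'
from h import *
p,d=bot.capture("scene");t,_=bot.capture("top")
cv2.imwrite("pics/s4.png",np.hstack([cv2.resize(p[120:300,120:400],None,fx=1.4,fy=1.4),cv2.resize(t[150:276,140:420],None,fx=1.4,fy=2)]))
s=bot.observe();print(s["t"],s["tcp_pos"],s["width"],s["grasp_force"]);go((.4805,-.2132,.068))
E
```

```text
16.2 [ 0.48002793 -0.21214342  0.22076405] 0.05082347983624157 0.0
shift [-0.0024  0.0012  0.3055] turn [-0.0003 -0.0005 -0.0002]
```

View pics/s4.png

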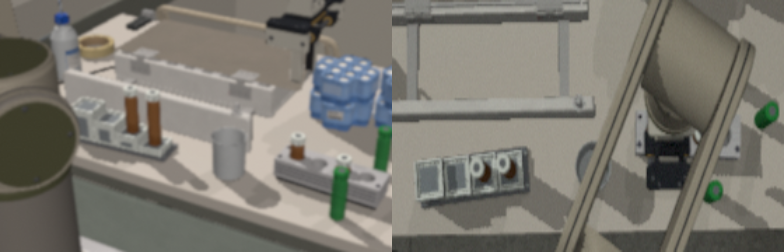

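Vials c and a stand on steps 1 and 2 with their caps level (left half, (153,95) and (131,92)). Now d.

Request:
{"api": "carry_out", "payload": {
  "moves": [
    [[-0.001, 0.001, 0.06], [0, 0, 0], 0.55],
    [[-0.001, 0.001, 0.14], [0, 0, 0], 0.55],
    [[-0.001, 0.001, 0.22], [0, 0, 0], 0.55],
    [[-0.001, 0.001, 0.28], [0, 0, 0], 0.55],
    [[-0.001, 0.001, 0.305], [0, 0, 0], 0.55],
    [[-0.001, 0.001, 0.305], [0, 0, 0], 0.55],
    [[-0.001, 0.001, 0.305], [0, 0, 0], 0.55],
    [[-0.001, 0.001, 0.305], [0, 0, 0], 0.1],
    [[-0.001, 0.001, 0.305], [0, 0, 0], 0.1],
    [[-0.001, 0.001, 0.305], [0, 0, 0], 0.1]
  ]
}}

```text
t: 17.2
tcp_pos: [0.4815, -0.214, 0.0699]
orientation: [0.001, 0.707, 0.707, 0.0]
contact_force: [-0.2, -0.7, -0.6]
width: 0.0314
grasp_force: 0.0
```

Request:
{"api": "carry_out", "payload": {
  "moves": [
    [[0, 0, 0], [0, 0, 0], 0.1],
    [[0, 0, 0], [0, 0, 0], 0.1],
    [[0, 0, 0], [0, 0, 0], 0.1],
    [[0, 0, 0], [0, 0, 0], 0.1],
    [[0, 0, 0], [0, 0, 0], 0.1]
  ]
}}

```text
t: 17.7
tcp_pos: [0.4813, -0.214, 0.0694]
orientation: [0.001, 0.707, 0.707, 0.0]
contact_force: [-0.2, -0.1, 5.5]
width: 0.0268
grasp_force: 15.0
```

Request:
{"api": "carry_out", "payload": {
  "moves": [
    [[0, 0, -0.02], [0, 0, 0], 0.1],
    [[0, 0, -0.05], [0, 0, 0], 0.1],
    [[0, 0, -0.1], [0, 0, 0], 0.1],
    [[0, 0, -0.16], [0, 0, 0], 0.1],
    [[0, 0, -0.22], [0, 0, 0], 0.1],
    [[0, 0, -0.28], [0, 0, 0], 0.1],
    [[0, 0, -0.315], [0, 0, 0], 0.1],
    [[0.02, -0.003, -0.315], [0, 0, 0], 0.1],
    [[0.06, -0.008, -0.315], [0, 0, 0], 0.1],
    [[0.12, -0.017, -0.315], [0, 0, 0], 0.1]
  ]
}}

```text
t: 18.7
tcp_pos: [0.4714, -0.153, 0.2253]
orientation: [-0.001, 0.708, 0.706, -0.0]
contact_force: [0.5, 0.5, -0.4]
width: 0.0268
grasp_force: 15.0
```

Request:
{"api": "carry_out", "payload": {
  "moves": [
    [[0.08, -0.011, 0], [0, 0, 0], 0.1],
    [[0.16, -0.023, 0], [0, 0, 0], 0.1],
    [[0.24, -0.034, 0], [0, 0, 0], 0.1],
    [[0.32, -0.045, 0], [0, 0, 0], 0.1],
    [[0.4, -0.056, 0], [0, 0, 0], 0.1],
    [[0.48, -0.068, 0], [0, 0, 0], 0.1],
    [[0.56, -0.079, 0], [0, 0, 0], 0.1],
    [[0.62, -0.087, 0], [0, 0, 0], 0.1],
    [[0.65, -0.092, 0], [0, 0, 0], 0.1],
    [[0.654, -0.092, 0], [0, 0, 0], 0.1]
  ]
}}

```text
t: 19.7
tcp_pos: [0.4248, 0.1752, 0.2251]
orientation: [-0.001, 0.706, 0.708, -0.001]
contact_force: [0.1, -0.4, 0.1]
width: 0.0262
grasp_force: 15.0
```

```bash
python3 - <<'E'
from h import *
bot.capture("top")
s=bot.observe();print(s["t"],s["tcp_pos"],s["width"],s["grasp_force"]);go((.427,.173,.1114))
E
```

```text
19.75 [0.42520922 0.17435235 0.22520665] 0.02661062478143655 14.99693917692639
shift [-0.0026  0.004   0.2276] turn [-0.0008  0.0002  0.0009]
```

Request:
{"api": "carry_out", "payload": {
  "moves": [
    [[-0.001, 0.003, 0.03], [0, 0, 0], 0.1],
    [[-0.001, 0.003, 0.08], [0, 0, 0], 0.1],
    [[-0.001, 0.003, 0.13], [0, 0, 0], 0.1],
    [[-0.001, 0.003, 0.18], [0, 0, 0], 0.1],
    [[-0.001, 0.003, 0.208], [0, 0, 0], 0.1],
    [[-0.001, 0.003, 0.218], [0, 0, 0], 0.1],
    [[-0.001, 0.003, 0.22], [0, 0, 0], 0.1],
    [[-0.001, 0.003, 0.222], [0, 0, 0], 0.1],
    [[-0.001, 0.003, 0.224], [0, 0, 0], 0.1],
    [[-0.001, 0.003, 0.224], [0, 0, 0], 0.1]
  ]
}}

```text
t: 20.75
tcp_pos: [0.4285, 0.1731, 0.115]
orientation: [0.0, 0.707, 0.707, 0.001]
contact_force: [-1.1, 0.2, 0.6]
width: 0.027
grasp_force: 15.0
```

Request:
{"api": "carry_out", "payload": {
  "moves": [
    [[0, 0, 0.001], [0, 0, 0], 0.1],
    [[0, 0, 0.002], [0, 0, 0], 0.1],
    [[0, 0, 0.003], [0, 0, 0], 0.1],
    [[0, 0, 0.004], [0, 0, 0], 0.1],
    [[0, 0, 0.004], [0, 0, 0], 0.1]
  ]
}}

```text
t: 21.25
tcp_pos: [0.4278, 0.1729, 0.112]
orientation: [-0.0, 0.707, 0.707, -0.0]
contact_force: [0.3, 0.1, -0.9]
width: 0.0266
grasp_force: 15.0
```

Request:
{"api": "carry_out", "payload": {
  "moves": [
    [[0, 0, 0.001], [0, 0, 0], 0.1],
    [[0, 0, 0.002], [0, 0, 0], 0.1],
    [[0, 0, 0.003], [0, 0, 0], 0.1],
    [[0, 0, 0.003], [0, 0, 0], 0.1]
  ]
}}

```text
t: 21.65
tcp_pos: [0.4282, 0.1731, 0.1115]
orientation: [0.0, 0.707, 0.707, 0.0]
contact_force: [-3.0, -0.5, 6.4]
width: 0.027
grasp_force: 15.0
```

Request:
{"api": "carry_out", "payload": {
  "moves": [
    [[0, 0, 0], [0, 0, 0], 0.55],
    [[0, 0, 0], [0, 0, 0], 0.55],
    [[0, 0, 0], [0, 0, 0], 0.55],
    [[0, 0, 0], [0, 0, 0], 0.55],
    [[0, 0, -0.02], [0, 0, 0], 0.55],
    [[0, 0, -0.08], [0, 0, 0], 0.55],
    [[0, 0, -0.16], [0, 0, 0], 0.55],
    [[0, 0, -0.22], [0, 0, 0], 0.55],
    [[-0.03, 0.003, -0.22], [0, 0, 0], 0.55],
    [[-0.1, 0.01, -0.22], [0, 0, 0], 0.55]
  ]
}}

```text
t: 22.65
tcp_pos: [0.4337, 0.1241, 0.2231]
orientation: [0.001, 0.706, 0.708, 0.002]
contact_force: [0.5, 0.1, -0.8]
width: 0.0509
grasp_force: 0.0
```

Request:
{"api": "carry_out", "payload": {
  "moves": [
    [[-0.09, 0.009, 0], [0, 0, 0], 0.55],
    [[-0.18, 0.018, 0], [0, 0, 0], 0.55],
    [[-0.27, 0.027, 0], [0, 0, 0], 0.55],
    [[-0.36, 0.036, 0], [0, 0, 0], 0.55],
    [[-0.46, 0.047, 0], [0, 0, 0], 0.55],
    [[-0.56, 0.057, 0], [0, 0, 0], 0.55],
    [[-0.66, 0.067, 0], [0, 0, 0], 0.55],
    [[-0.75, 0.076, 0], [0, 0, 0], 0.55],
    [[-0.83, 0.084, 0], [0, 0, 0], 0.55],
    [[-0.856, 0.087, 0], [0, 0, 0], 0.55]
  ]
}}

```text
t: 23.65
tcp_pos: [0.4757, -0.3087, 0.221]
orientation: [0.0, 0.708, 0.706, -0.0]
contact_force: [-0.4, -0.3, 0.1]
width: 0.0511
grasp_force: 0.0
```

```bash
python3 - <<'E'
from h import *
c=bot.get_calibration("wrist");p,d=bot.capture("wrist");W=world("wrist",d,c).astype(float)
m=(abs(W[...,2]-.072)<.006)&(np.hypot(W[...,0]-.477,W[...,1]+.305)<.022)&(d>0)
if m.sum()>50: q=W[m];print(m.sum(),((q.min(0)+q.max(0))/2).round(4),(q.max(0)-q.min(0)).round(4))
p,d=bot.capture("scene")
cv2.imwrite("pics/s5.png",cv2.resize(p[120:300,120:400],None,fx=2,fy=2))
s=bot.observe();print(s["t"],s["tcp_pos"],s["width"],s["grasp_force"]);go((.4765,-.305,.056))
E
```

```text
765 [ 0.4762 -0.3052  0.0705] [0.0272 0.0268 0.0085]
23.75 [ 0.47592627 -0.30644546  0.22077948] 0.05137200269499402 0.0
shift [0.0028 0.0012 0.3296] turn [-0.0001 -0.0001 -0.0014]
```

View pics/s5.png

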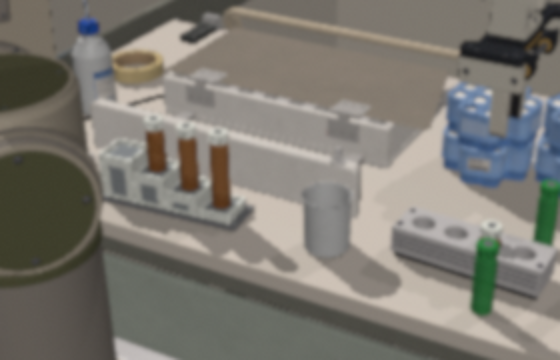

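Three vials stand in a row, caps at (155,125), (187,130) and (219,137). Vial b's cap at (490,230) is still in the block, behind a green vial. Descending on b with extra care.

Request:
{"api": "carry_out", "payload": {
  "moves": [
    [[0.002, 0.001, 0.06], [0, 0, 0], 0.55],
    [[0.002, 0.001, 0.14], [0, 0, 0], 0.55],
    [[0.002, 0.001, 0.21], [0, 0, 0], 0.55],
    [[0.002, 0.001, 0.26], [0, 0, 0], 0.55],
    [[0.002, 0.001, 0.29], [0, 0, 0], 0.55],
    [[0.002, 0.001, 0.305], [0, 0, 0], 0.55],
    [[0.002, 0.001, 0.315], [0, 0, 0], 0.55],
    [[0.002, 0.001, 0.322], [0, 0, 0], 0.55],
    [[0.002, 0.001, 0.326], [0, 0, 0], 0.55],
    [[0.002, 0.001, 0.326], [0, 0, 0], 0.55]
  ]
}}

```text
t: 24.75
tcp_pos: [0.4771, -0.3044, 0.0583]
orientation: [0.001, 0.707, 0.707, 0.0]
contact_force: [-0.8, -0.4, -0.9]
width: 0.0513
grasp_force: 0.0
```

Request:
{"api": "carry_out", "payload": {
  "moves": [
    [[0, 0, 0], [0, 0, 0], 0.1],
    [[0, 0, 0], [0, 0, 0], 0.1],
    [[0, 0, 0], [0, 0, 0], 0.1],
    [[0, 0, 0], [0, 0, 0], 0.1],
    [[0, 0, 0], [0, 0, 0], 0.1],
    [[0, 0, 0], [0, 0, 0], 0.1],
    [[0, 0, 0], [0, 0, 0], 0.1]
  ]
}}

```text
t: 25.45
tcp_pos: [0.4768, -0.3042, 0.0578]
orientation: [0.0, 0.707, 0.707, 0.0]
contact_force: [-1.1, -0.6, 1.3]
width: 0.0261
grasp_force: 14.8
```

Request:
{"api": "carry_out", "payload": {
  "moves": [
    [[0, 0, -0.02], [0, 0, 0], 0.1],
    [[0, 0, -0.05], [0, 0, 0], 0.1],
    [[0, 0, -0.1], [0, 0, 0], 0.1],
    [[0, 0, -0.16], [0, 0, 0], 0.1],
    [[0, 0, -0.22], [0, 0, 0], 0.1],
    [[0, 0, -0.28], [0, 0, 0], 0.1],
    [[0, 0, -0.315], [0, 0, 0], 0.1],
    [[0.03, -0.003, -0.315], [0, 0, 0], 0.1],
    [[0.09, -0.009, -0.315], [0, 0, 0], 0.1],
    [[0.17, -0.018, -0.315], [0, 0, 0], 0.1]
  ]
}}

```text
t: 26.45
tcp_pos: [0.4669, -0.218, 0.2144]
orientation: [-0.0, 0.708, 0.706, -0.0]
contact_force: [0.0, 0.5, -1.0]
width: 0.0255
grasp_force: 14.8
```

Request:
{"api": "carry_out", "payload": {
  "moves": [
    [[0.09, -0.009, 0], [0, 0, 0], 0.1],
    [[0.18, -0.019, 0], [0, 0, 0], 0.1],
    [[0.27, -0.028, 0], [0, 0, 0], 0.1],
    [[0.36, -0.038, 0], [0, 0, 0], 0.1],
    [[0.46, -0.048, 0], [0, 0, 0], 0.1],
    [[0.56, -0.059, 0], [0, 0, 0], 0.1],
    [[0.66, -0.07, 0], [0, 0, 0], 0.1],
    [[0.76, -0.08, 0], [0, 0, 0], 0.1],
    [[0.84, -0.089, 0], [0, 0, 0], 0.1],
    [[0.88, -0.093, 0], [0, 0, 0], 0.1]
  ]
}}

```text
t: 27.45
tcp_pos: [0.419, 0.2243, 0.2142]
orientation: [-0.001, 0.706, 0.708, -0.0]
contact_force: [0.2, -0.6, -0.2]
width: 0.0259
grasp_force: 14.8
```

```bash
python3 - <<'E'
from h import *
bot.capture("top")
s=bot.observe();print(s["t"],s["tcp_pos"],s["width"],s["grasp_force"]);go((.4215,.2225,.1178))
E
```

```text
27.5 [0.41883302 0.22562762 0.21419052] 0.026108307786688337 14.828092862153426
shift [-0.0066  0.0057  0.1928] turn [-0.0009 -0.0007  0.0016]
```

Request:
{"api": "carry_out", "payload": {
  "moves": [
    [[-0.004, 0.004, 0.03], [0, 0, 0], 0.1],
    [[-0.004, 0.004, 0.07], [0, 0, 0], 0.1],
    [[-0.004, 0.004, 0.11], [0, 0, 0], 0.1],
    [[-0.004, 0.004, 0.15], [0, 0, 0], 0.1],
    [[-0.004, 0.004, 0.174], [0, 0, 0], 0.1],
    [[-0.004, 0.004, 0.182], [0, 0, 0], 0.1],
    [[-0.004, 0.004, 0.185], [0, 0, 0], 0.1],
    [[-0.004, 0.004, 0.187], [0, 0, 0], 0.1],
    [[-0.004, 0.004, 0.189], [0, 0, 0], 0.1],
    [[-0.004, 0.004, 0.189], [0, 0, 0], 0.1]
  ]
}}

```text
t: 28.5
tcp_pos: [0.4238, 0.2191, 0.1213]
orientation: [0.0, 0.707, 0.707, 0.001]
contact_force: [0.2, 0.3, -0.1]
width: 0.0258
grasp_force: 14.8
```

Request:
{"api": "carry_out", "payload": {
  "moves": [
    [[0, 0, 0.001], [0, 0, 0], 0.1],
    [[0, 0, 0.002], [0, 0, 0], 0.1],
    [[0, 0, 0.003], [0, 0, 0], 0.1],
    [[0, 0, 0.004], [0, 0, 0], 0.1],
    [[0, 0, 0.004], [0, 0, 0], 0.1]
  ]
}}

```text
t: 29.0
tcp_pos: [0.4233, 0.2189, 0.1185]
orientation: [-0.0, 0.707, 0.707, -0.0]
contact_force: [0.1, 0.8, -1.1]
width: 0.0262
grasp_force: 14.8
```

Request:
{"api": "carry_out", "payload": {
  "moves": [
    [[0, 0, 0.001], [0, 0, 0], 0.1],
    [[0, 0, 0.002], [0, 0, 0], 0.1],
    [[0, 0, 0.003], [0, 0, 0], 0.1],
    [[0, 0, 0.003], [0, 0, 0], 0.1]
  ]
}}

```text
t: 29.4
tcp_pos: [0.4236, 0.2191, 0.1178]
orientation: [0.0, 0.707, 0.707, 0.0]
contact_force: [-1.5, 0.3, 4.6]
width: 0.0259
grasp_force: 15.0
```

Request:
{"api": "carry_out", "payload": {
  "moves": [
    [[0, 0, 0], [0, 0, 0], 0.55],
    [[0, 0, 0], [0, 0, 0], 0.55],
    [[0, 0, 0], [0, 0, 0], 0.55],
    [[0, 0, 0], [0, 0, 0], 0.55],
    [[0, 0, -0.02], [0, 0, 0], 0.55],
    [[0, 0, -0.08], [0, 0, 0], 0.55],
    [[0, 0, -0.16], [0, 0, 0], 0.55],
    [[0, 0, -0.24], [0, 0, 0], 0.55],
    [[-0.05, 0.01, -0.26], [0, 0, 0], 0.55]
  ]
}}

```text
t: 30.3
tcp_pos: [0.4301, 0.1961, 0.2534]
orientation: [0.001, 0.706, 0.708, 0.004]
contact_force: [0.1, -0.1, 0.0]
width: 0.0514
grasp_force: 0.0
```

Request:
{"api": "carry_out", "payload": {
  "moves": [
    [[-0.09, 0.009, 0], [0, 0, 0], 0.55],
    [[-0.18, 0.018, 0], [0, 0, 0], 0.55],
    [[-0.27, 0.027, 0], [0, 0, 0], 0.55],
    [[-0.36, 0.036, 0], [0, 0, 0], 0.55],
    [[-0.45, 0.047, 0], [0, 0, 0], 0.55],
    [[-0.54, 0.057, 0], [0, 0, 0], 0.55],
    [[-0.63, 0.067, 0], [0, 0, 0], 0.55],
    [[-0.7, 0.076, 0], [0, 0, 0], 0.55],
    [[-0.72, 0.08, 0], [0, 0, 0], 0.55],
    [[-0.72, 0.08, 0], [0, 0, 0], 0.55]
  ]
}}

```text
t: 31.3
tcp_pos: [0.4682, -0.1671, 0.2475]
orientation: [-0.0, 0.708, 0.706, 0.0]
contact_force: [-0.8, 1.2, -0.3]
width: 0.051
grasp_force: 0.0
```

```bash
python3 - <<'E'
from h import *
p,_=bot.capture("scene");t,d=bot.capture("top")
cv2.imwrite("pics/s6.png",np.hstack([cv2.resize(p[120:300,120:400],None,fx=1.4,fy=1.4),cv2.resize(t[150:276,140:420],None,fx=1.4,fy=2)]))
W=world("top",d).astype(float)
for n,x,y in[("c",.433,.072),("a",.431,.122),("d",.428,.173),("b",.4235,.219)]:
    m=(abs(W[...,2]-.132)<.008)&(np.hypot(W[...,0]-x,W[...,1]-y)<.025)&(d>0)
    q=W[m];print(n,m.sum(),((q.min(0)+q.max(0))/2).round(4),np.median(q[:,2]).round(4))
E
```

```text
c 91 [0.436  0.0731 0.1311] 0.132
a 87 [0.4317 0.1204 0.131 ] 0.1323
d 89 [0.4283 0.1734 0.1319] 0.1324
b 91 [0.425  0.2173 0.1314] 0.1328
```

View pics/s6.png

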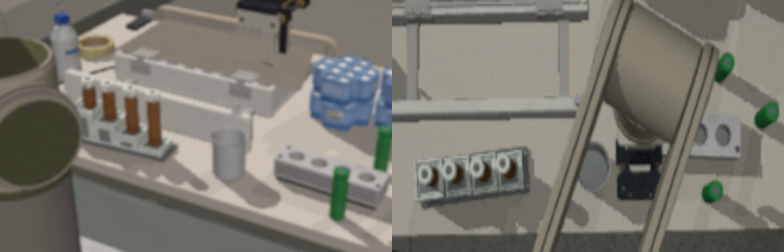

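All four vials stand on their steps with the caps level at about 132 mm. The beaker hasn't moved and the block is empty, so I'm handing the job in.

```bash
python3 -c "
from station import bot
print(bot.sign_off())"
```

```text
the job is handed in; nothing more can be done
None
```

The job is handed in: vials c, a, d and b stand upright on the lowest to highest steps with caps level at about 132 mm, and the beaker was left where it stood.

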